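# Park the sample drive's hand wheel

### The arm

A 6-joint arm with a two-finger parallel gripper is mounted at the origin on a cart in front of the work surface, level with it; the furniture and walls round the work are solid. World frame = base frame: x ahead of the robot, y to its left, z up, the work surface at z = 0. Lengths are in m, angles in degrees, forces in N, time in s.
With the tool pointing down it reaches from about 0.275 to 0.825 m from the base axis. Payload 4.9 kg.
Tool frame: the origin (TCP) lies at the very end of the fingers, on their centre line; the grasp point (between the pads) lies 19 mm behind it (robot.grasp_offset is the distance from the TCP to the grasp point, in m); z points along the fingers, y is the line along which they close (so a half turn about z gives the same grasp; the last joint's range is limited). The gripper opens to 85 mm and grips with 20 to 120 N. Pads are 22 mm wide; open, the fingers measure 114 mm over their backs; the gripper's body (76 mm by 85 mm) begins 54 mm behind the grasp point. The pads swing forward as they close: fully open they stand 13 mm farther back than shut.
Start: joints at [-73.923, 18.69, -11.035, 60.275, 0, 82.311], TCP at [0.222, -0.503, 0.231] pointing down, gripper open.
Joint ranges: [-152.03, 152.03], [-55.5, 102.48], [-74.3, 77.21], [-110.64, 120.58], [-84.22, 78.4], [-180, 180]. Speed limits (degrees/s): [147.25, 147.25, 180, 180, 180, 180].

### API

Orientations are given as a 3x3 rotation matrix whose columns are the frame's x, y, z axes.
In Python, from workcell import robot gives the robot as it stands. The module is installed in compiled form; this text tells all that it offers.
- The arm moves only by the tool jog_arm, never from a script. Its argument "motion" is a list of rows, each an object with "translation": the shift along the tool's x, y, z in cm, a list of three; "delta_rot": the turn, a rotation vector about the tool's x, y, z in rad, a list of three; "claw": the opening, from 0 (shut) to 1 (fully open). In form: [{"translation": [tx, ty, tz], "delta_rot": [wx, wy, wz], "claw": claw}, ...]. A call has 1 to 10 rows; each row shifts and turns the commanded pose from where the row before left it, along the tool's axes as they then stand; what a row does not reach is not made up. A row lasts 1/12 s, in which the tool goes at most 41.7 mm and 7.16 degrees, less where a joint would pass 70% of its speed; a pose out of reach is approached as far as the arm can. A call is refused whole if a number of a shift passes 4.17 or a number of a turn 0.125, either way. A call with a gripper value outside its range is refused whole. The fingers move at their own pace and stop on an object; "force" is the grip in N (left out, the last holds). Time passes only in rows, so rows that do not move let the fingers close. It gives the time, the measured TCP pose, the force, the opening and the grip force at its end, in the units of the state.
- robot.state(): the state, without advancing time (a new reading comes with each control period).
- robot.snapshot(name): name is "scene" or "top" or "wrist"; returns a dict with "pixels" (384x512x3 uint8, blue, green, red), "fovy" (degrees; the focal length in pixels is half the picture's height over the tangent of half this angle, whatever the lens; pixels are square), "cx", "cy" (the principal point, pixels), "k1" (the pictures are not rectified: a ray, as slopes to the right and down, at radius r is drawn at 1 + k1 r^2 times it, then the intrinsics apply), "rvec" (rotation vector, rad) and "tvec" (3), from world to camera coordinates, as OpenCV has them. Camera axes: x right, y down, z forward; pixel columns grow to the right and rows downward; lengths in m; the calibration is good to about 2 mm. A picture is of the moment at which its call begins. There is no depth.
- robot.hand_in(): hands the job in; it is judged then, once.
The state is a dict: "time_s": time; "qpos": joint angles; "joint_vel": joint speeds; "tau": joint torques, N m; "ee_pos": TCP position; "ee_rot": TCP orientation; "wrist_force": force on the tool from outside, world axes, zero at the start; "wrist_torque": the same for the moment, N m; "gripper_width": finger opening in m; "gripper_force": force on a finger pad.
Only numpy, scipy, OpenCV 4.12 (cv2) and the standard library are available. Lean on these libraries where they do the work, as an engineer would, in place of code of your own. Each camera call takes 0.05 s, during which the arm holds its last target. There are 200 camera calls.

### The job

Park the sample drive: with the fingertips, gently push its hand wheel round by the spokes, spoke after spoke as needed, until the spoke with the red knob points straight up at the white mark on the housing. Do not fling the wheel round or lift, tip or shift its stand, leave the things lying round it where they are, and take the hand away at the end.

Things in the scene. Friction and masses are not known exactly. Their poses are not given: they have to be found in the camera images.
- star_wheel (a joint): turn of the spoked hand wheel, rad: angle of the red-knobbed spoke from straight up, clockwise positive seen from the robot's side (0 or any whole turn = red up, 1.57 = right, 3.14 = down). Turns both ways without stops; a stiff bearing (0.2 N m, 2 to 3 N at a knob) holds it where it is left, so it does not coast
- wheel_centre (a point): wheel centre, 155 mm above the worktop. x: along the wheel's level axis, away from the robot; y: left in the wheel's plane; z: up (does not turn with the wheel). Wheel: hub 42 mm, 10 mm thick rim of outer radius 55 mm, five spokes 72 degrees apart, 12 mm thick, standing out past the rim, each with a 24 mm ball knob centred 110 mm from the axis. One spoke and knob red, others steel with black knobs
- red_knob (a point): centre of the red ball knob, 110 mm from the wheel's axis; its z axis points outwards along the red spoke
- drive_stand: stand, 4 kg, loose on the worktop: dark base plate 170x180x18 mm, blue housing 70 mm deep, 90 mm wide, its top 220 mm above the worktop, its front face 50 mm behind the wheel's plane, with a white park mark above the axis. Origin on the worktop, 60 mm behind the wheel's plane; x along the wheel's axis away from the robot, y left, z up
- beaker: small clear glass beaker, 54 mm wide, 70 mm tall, standing left of the stand towards the robot; origin at the middle of its underside
- vial_3: glass sample vial with white cap, 22 mm wide, 68 mm tall, standing right of the stand; origin at the middle of its underside
- cf_blank: round steel blank flange, 70 mm wide, 13 mm tall, lying left of the stand; origin at the middle of its underside
- copper_gasket_pack: stack of copper gasket rings, 49 mm wide, 10 mm tall, lying left of the stand; origin at the middle of its underside
- kf_clamp: aluminium ring clamp with red wing nut, 57x88x17 mm, lying right of the stand towards the robot; origin at the middle of its underside
- kapton_roll: roll of amber tape, 64 mm wide, 13 mm tall, lying behind the stand; origin at the middle of its underside

How it is judged:
By the outcome, as a careful person would: the job done as asked, in the order asked, and still so for the second after the job is handed in, with the robot touching nothing.
It also fails if it takes over 64 s, if anything falls off the work surface, if the arm or the gripper's body presses on something with over 40 N, if the wrist force passes 120 N, or if a joint passes its speed limit or range.

## Working session

There is one attempt and no reset: what is moved stays moved. The work goes in short steps, Python scripts to look and compute and a tool call to move; the robot and the scene stay as the last step left them, time stands still between calls to the robot, and variables do not carry over. Pictures are saved under pics/ and viewed, at most 10 in all, crops included, and the job is handed in when it is done.

Besides the shell and the picture viewer there is one more tool, called after "Request:" as name(argument=value, ...) on one line, values as JSON. jog_arm: Moves the arm, as the interface text tells. Its arguments: {"type":"object","properties":{"motion":{"type":"array"},"force":{"type":"number"}},"required":["motion"]}

```bash
mkdir -p pics
cat > h.py <<'E'
import numpy as np,cv2
from workcell import robot
def snap(n,f=None):
    s=robot.snapshot(n)
    if f: cv2.imwrite('pics/'+f,s['pixels'])
    return s
def par(s):
    f=s['pixels'].shape[0]/2/np.tan(np.radians(s['fovy'])/2)
    K=np.array([[f,0,s['cx']],[0,f,s['cy']],[0,0,1.]])
    return K,np.array([s['k1'],0,0,0,0.]),np.array(s['rvec'],float),np.array(s['tvec'],float)
def proj(s,P):
    K,d,r,t=par(s); return cv2.projectPoints(np.array(P,float).reshape(-1,1,3),r,t,K,d)[0][:,0]
def ray(s,uv):
    K,d,r,t=par(s); n=cv2.undistortPoints(np.array(uv,float).reshape(-1,1,2),K,d)[:,0]
    R=cv2.Rodrigues(r)[0]; D=np.c_[n,np.ones(len(n))]@R
    return -R.T@t,D
def onz(s,uv,z):
    c,D=ray(s,uv); return c+D*((z-c[2])/D[:,2])[:,None]
E
python3 - <<'E'
from h import *
ims=[snap('scene','s1.png'),snap('top','t1.png')]
for s in ims:
    K,d,r,t=par(s); R=cv2.Rodrigues(r)[0]; print(K[0,0],s['k1'],-R.T@t,R[2])
    
st=robot.state(); print(st['ee_rot'],st['time_s'])
E
```

```text
420.10648514126245 -0.11035697131790506 [ 1.00121255 -0.61969646  0.7408429 ] [-0.464872    0.67771026 -0.56973926]
415.4577941759624 -0.1132402156702243 [0.45147026 0.03354055 1.26672604] [ 0.11869184 -0.00986088 -0.99288217]
[[ 9.15205581e-01  4.02987020e-01 -4.54412665e-04]
 [ 4.02987227e-01 -9.15204334e-01  1.52374817e-03]
 [ 1.98170293e-04 -1.57766533e-03 -9.99998736e-01]] 0.1
```

View pics/s1.png

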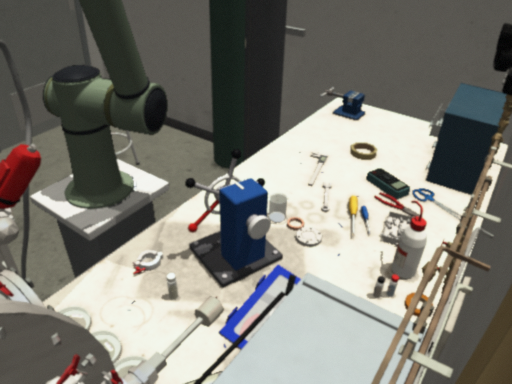

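View pics/t1.png

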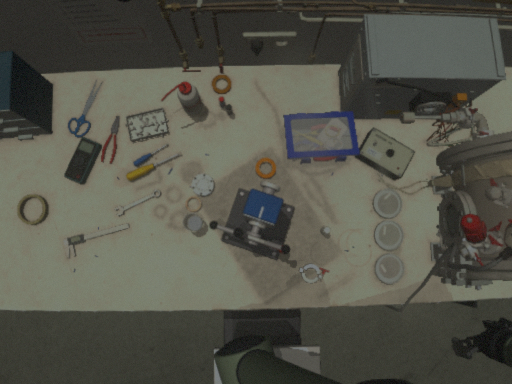

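The scene picture shows the wheel on the robot's side of the blue housing, with the red knob at about (193,227). In the top picture the stand is at about (262,210), with the wheel running from (214,225) to (292,262). I'll enlarge both.

Run:
```python
import cv2,numpy as np
a=cv2.imread('pics/s1.png')[135:310,130:330];b=cv2.imread('pics/t1.png')[165:295,175:345]
a=cv2.resize(a,None,fx=4,fy=4,interpolation=cv2.INTER_CUBIC)[:600];b=cv2.resize(b,None,fx=4.5,fy=4.5,interpolation=cv2.INTER_CUBIC)
b=cv2.convertScaleAbs(b,alpha=1.5)
cv2.imwrite('pics/s1c.png',a);cv2.imwrite('pics/t1c.png',b)
```

```text
(no output)
```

View pics/s1c.png

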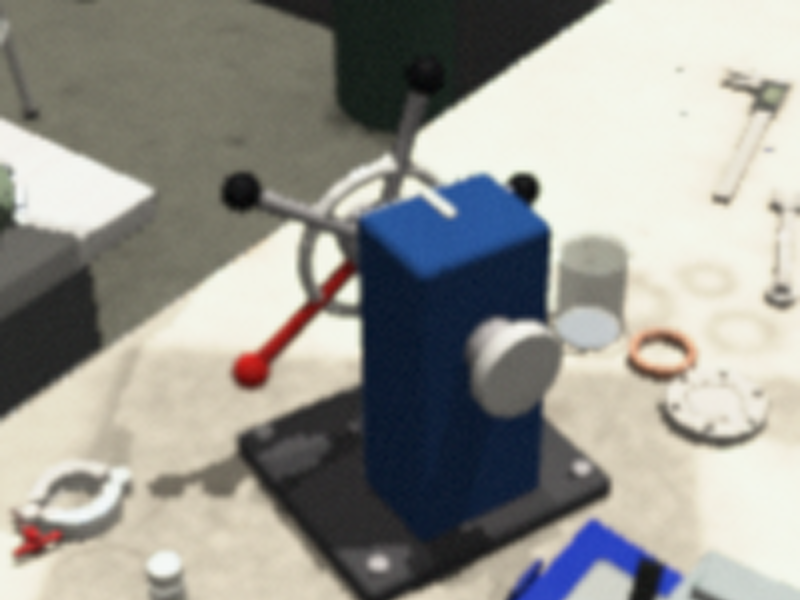

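View pics/t1c.png

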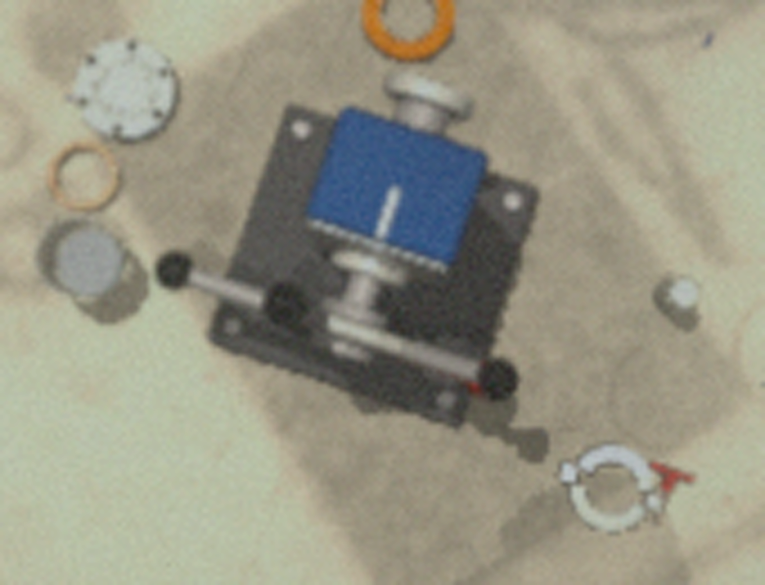

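```bash
cat > fit.py <<'E'
from h import *
from scipy.optimize import least_squares
def knob(p,k):
    x,y,yaw,th=p[:4]; a=th-np.radians(72)*k; yl=np.array([-np.sin(yaw),np.cos(yaw),0])
    return np.array([x,y,.155])+.11*(-np.sin(a)*yl+np.cos(a)*np.array([0,0,1]))
E
python3 - <<'E'
from fit import *
s=robot.snapshot('scene');t=robot.snapshot('top')
S={2:(424,75),1:(241,190),3:(523,187),0:(251,369)};T={2:(288,302),3:(174,270),1:(498,378)}
Su={k:np.array(v)/4+[129.6,134.6] for k,v in S.items()};Tu={k:np.array(v)/4.5+[174.6,164.6] for k,v in T.items()}
def res(p):
    return np.concatenate([(proj(s,knob(p,k))[0]-u) for k,u in Su.items()]+[(proj(t,knob(p,k))[0]-u) for k,u in Tu.items()])
c0=onz(t,[(175+355/4.5,165+325/4.5)],.155)[0];print(c0)
f=least_squares(res,[c0[0],c0[1],-.3,2.2]);p=f.x
print(p,np.degrees(p[2:]));print(f.fun.reshape(-1,2).round(1))
for k in range(5):print(k,knob(p,k).round(3),np.degrees(p[3])-72*k)
o=lambda x,y,z:print(onz(t,[(x/4.5+174.6,y/4.5+164.6)],z).round(3))
print('beaker,vial,clamp,gasket');o(90,258,.07);o(684,293,.068);o(612,488,.01);o(84,177,.01)
# park mark in both views, at housing top
print('mark');o(396,188,.22);o(380,238,.22)
np.save('p.npy',p)
st=robot.state();print(st['gripper_width'],st['wrist_force'])
E
```

```text
[0.47615876 0.03004284 0.155     ]
[ 0.47500157  0.03528542 -0.35719601  2.18594121] [-20.46582404 125.24520548]
[[ 0.1 -0.2]
 [-0.3  0.4]
 [-0.2  0.2]
 [-0.1  0.5]
 [-0.6  0.3]
 [-0.1 -0.4]
 [-0.1  0. ]]
0 [ 0.444 -0.049  0.092] 125.24520547980995
1 [ 0.444 -0.047  0.221] 53.245205479809954
2 [0.487 0.068 0.259] -18.754794520190046
3 [0.513 0.138 0.154] -90.75479452019005
4 [0.486 0.066 0.05 ] -162.75479452019005
beaker,vial,clamp,gasket
[[0.526 0.2   0.07 ]]
[[ 0.494 -0.181  0.068]]
[[ 0.368 -0.138  0.01 ]]
[[0.585 0.212 0.01 ]]
mark
[[0.552 0.006 0.22 ]]
[[0.524 0.016 0.22 ]]
0.08556171894577953 [-0.61221778  0.00242317 -0.43884304]
```

The fit is good to within 0.6 px: wheel centre (0.475, 0.035), yaw −20.5°, red at 125°. I'll turn it counter-clockwise by pushing the top spoke to the left and then down. First I shut the claw, raise the tool and yaw it.

Request:
jog_arm(motion=[{"translation":[0,0,-1],"delta_rot":[0,0,-0.119],"claw":0},{"translation":[0,0,-1],"delta_rot":[0,0,-0.119],"claw":0},{"translation":[0,0,-1],"delta_rot":[0,0,-0.119],"claw":0},{"translation":[0,0,-1],"delta_rot":[0,0,-0.119],"claw":0},{"translation":[0,0,-1],"delta_rot":[0,0,-0.119],"claw":0},{"translation":[0,0,-1],"delta_rot":[0,0,-0.119],"claw":0},{"translation":[0,0,-1],"delta_rot":[0,0,-0.119],"claw":0},{"translation":[0,0,-1],"delta_rot":[0,0,-0.119],"claw":0},{"translation":[0,0,-1],"delta_rot":[0,0,-0.119],"claw":0},{"translation":[0,0,-1],"delta_rot":[0,0,-0.119],"claw":0}])

```text
time_s: 1.03
ee_pos: [0.2216, -0.5032, 0.3316]
ee_rot: [[-0.04, 0.999, -0.0], [0.999, 0.04, 0.0], [0.0, -0.0, -1.0]]
wrist_force: [-0.2, -0.6, -0.2]
gripper_width: 0.0003
gripper_force: 0.0
```

Request:
jog_arm(motion=[{"translation":[0,0,-0.4],"delta_rot":[0,0,-0.119],"claw":0},{"translation":[0,0,-0.4],"delta_rot":[0,0,-0.119],"claw":0},{"translation":[0,0,-0.4],"delta_rot":[0,0,-0.119],"claw":0},{"translation":[0,0,-0.4],"delta_rot":[0,0,-0.119],"claw":0},{"translation":[0,0,-0.4],"delta_rot":[0,0,-0.119],"claw":0},{"translation":[0,0,-0.4],"delta_rot":[0,0,-0.119],"claw":0},{"translation":[0,0,-0.4],"delta_rot":[0,0,-0.119],"claw":0},{"translation":[0,0,-0.4],"delta_rot":[0,0,-0.119],"claw":0},{"translation":[0,0,-0.4],"delta_rot":[0,0,-0.119],"claw":0},{"translation":[0,0,-0.4],"delta_rot":[0,0,-0.119],"claw":0}])

```text
time_s: 1.87
ee_pos: [0.2216, -0.5032, 0.3713]
ee_rot: [[-0.942, 0.334, -0.0], [0.334, 0.942, 0.0], [0.0, 0.0, -1.0]]
wrist_force: [-0.0, -1.2, -0.0]
gripper_width: -0.0006
gripper_force: 0.0
```

```bash
cat > go.py <<'E'
from fit import *
from scipy.spatial.transform import Rotation as Ro
p=np.load('p.npy');yaw=p[2];xw=np.array([np.cos(yaw),np.sin(yaw),0]);yl=np.array([-np.sin(yaw),np.cos(yaw),0]);zz=np.array([0,0,1.])
C=np.array([p[0],p[1],.155])
def W(x,y,z): return C+x*xw+y*yl+z*zz      # wheel frame -> world
def pose():
    s=robot.state();return np.array(s['ee_pos']),np.array(s['ee_rot']).reshape(3,3),s
def Rt(beta):
    b=np.radians(beta);z=np.cos(b)*xw-np.sin(b)*zz;return np.c_[np.cross(yl,z),yl,z]
def rep():
    P,R,s=pose();print('t',round(s['time_s'],2),'ee',P.round(4),'wheel',(np.c_[xw,yl,zz].T@(P-C)).round(4),'F',np.round(s['wrist_force'],1),'q',np.round(s['qpos'],0),'w',round(s['gripper_width'],4))
    return P,R,s
E
python3 - <<'E'
from go import *
P,R,s=rep();T=W(.02,-.015,.18)
print(T,'tool cm',(R.T@(T-P)*100).round(2),'rot',Ro.from_matrix(R.T@Rt(90)).as_rotvec().round(3))
E
```

```text
t 1.87 ee [ 0.2216 -0.5032  0.3713] wheel [-0.0491 -0.5931  0.2163] F [-0.  -1.2 -0. ] q [-74.  16.   5.  79.  -0. -54.] w -0.0006
[0.48849446 0.01423924 0.335     ] tool cm [-7.85 57.69  3.65] rot [ 0.    -0.     0.016]
```

Request:
jog_arm(motion=[{"translation":[-0.39,2.88,0],"delta_rot":[0,0,0],"claw":0},{"translation":[-0.39,2.88,0],"delta_rot":[0,0,0],"claw":0},{"translation":[-0.39,2.88,0],"delta_rot":[0,0,0],"claw":0},{"translation":[-0.39,2.88,0],"delta_rot":[0,0,0],"claw":0},{"translation":[-0.39,2.88,0],"delta_rot":[0,0,0],"claw":0},{"translation":[-0.39,2.88,0],"delta_rot":[0,0,0],"claw":0},{"translation":[-0.39,2.88,0],"delta_rot":[0,0,0],"claw":0},{"translation":[-0.39,2.88,0],"delta_rot":[0,0,0],"claw":0},{"translation":[-0.39,2.88,0],"delta_rot":[0,0,0],"claw":0},{"translation":[-0.39,2.88,0],"delta_rot":[0,0,0],"claw":0}])

```text
time_s: 2.7
ee_pos: [0.3565, -0.2443, 0.3712]
ee_rot: [[-0.94, 0.34, 0.0], [0.34, 0.94, 0.0], [-0.0, 0.0, -1.0]]
wrist_force: [0.1, -0.0, -0.6]
gripper_width: 0.0002
gripper_force: 0.0
```

Request:
jog_arm(motion=[{"translation":[-0.39,2.88,0],"delta_rot":[0,0,0],"claw":0},{"translation":[-0.39,2.88,0],"delta_rot":[0,0,0],"claw":0},{"translation":[-0.39,2.88,0],"delta_rot":[0,0,0],"claw":0},{"translation":[-0.39,2.88,0],"delta_rot":[0,0,0],"claw":0},{"translation":[-0.39,2.88,0],"delta_rot":[0,0,0],"claw":0},{"translation":[-0.39,2.88,0],"delta_rot":[0,0,0],"claw":0},{"translation":[-0.39,2.88,0],"delta_rot":[0,0,0],"claw":0},{"translation":[-0.39,2.88,0],"delta_rot":[0,0,0],"claw":0},{"translation":[-0.39,2.88,0],"delta_rot":[0,0,0.008],"claw":0},{"translation":[-0.39,2.88,0],"delta_rot":[0,0,0.008],"claw":0}])

```text
time_s: 3.53
ee_pos: [0.4913, 0.0132, 0.3712]
ee_rot: [[-0.935, 0.355, -0.0], [0.355, 0.935, -0.0], [0.0, -0.0, -1.0]]
wrist_force: [1.0, -0.7, -0.3]
gripper_width: -0.0001
gripper_force: 0.0
```

Request:
jog_arm(motion=[{"translation":[0,0,0],"delta_rot":[0,-0.11,0],"claw":0},{"translation":[0,0,0],"delta_rot":[0,-0.11,0],"claw":0},{"translation":[0,0,0],"delta_rot":[0,-0.11,0],"claw":0},{"translation":[0,0,0],"delta_rot":[0,-0.11,0],"claw":0},{"translation":[0,0,0],"delta_rot":[0,-0.11,0],"claw":0},{"translation":[0,0,0],"delta_rot":[0,-0.11,0],"claw":0},{"translation":[0,0,0],"delta_rot":[0,-0.11,0],"claw":0},{"translation":[0,0,0],"delta_rot":[0,-0.1,0],"claw":0}])

```text
time_s: 4.2
ee_pos: [0.4901, 0.0118, 0.3718]
ee_rot: [[-0.598, 0.355, 0.718], [0.228, 0.935, -0.272], [-0.768, 0.001, -0.64]]
wrist_force: [1.2, -0.9, -1.0]
gripper_width: -0.0001
gripper_force: 0.0
```

Run:
```python
from go import *
P,R,s=rep();print(np.degrees(np.arcsin(-R[2,2])), Ro.from_matrix(R.T@Rt(41)).as_rotvec().round(3))
T=W(.02,-.012,.075);print((R.T@(T-P)*100).round(2))
```

```text
t 4.2 ee [0.4901 0.0118 0.3718] wheel [ 0.0223 -0.0167  0.2168] F [ 1.2 -0.9 -1. ] q [  4. -22. -51.  13. -19.  17.] w -0.0001
39.81218879960787 [-0.004  0.021 -0.004]
[11.04  0.46  8.9 ]
```

Request:
jog_arm(motion=[{"translation":[1.38,0.06,1.11],"delta_rot":[0,0,0],"claw":0},{"translation":[1.38,0.06,1.11],"delta_rot":[0,0,0],"claw":0},{"translation":[1.38,0.06,1.11],"delta_rot":[0,0,0],"claw":0},{"translation":[1.38,0.06,1.11],"delta_rot":[0,0,0],"claw":0},{"translation":[1.38,0.06,1.11],"delta_rot":[0,0,0],"claw":0},{"translation":[1.38,0.06,1.11],"delta_rot":[0,0,0],"claw":0},{"translation":[1.38,0.06,1.11],"delta_rot":[0,0,0],"claw":0},{"translation":[1.38,0.06,1.11],"delta_rot":[0,0,0],"claw":0},{"translation":[0,0,0],"delta_rot":[0,0,0],"claw":0}])

```text
time_s: 4.95
ee_pos: [0.487, 0.0173, 0.2254]
ee_rot: [[-0.608, 0.355, 0.71], [0.228, 0.935, -0.271], [-0.76, -0.003, -0.65]]
wrist_force: [-0.1, -0.1, -1.4]
gripper_width: -0.0004
gripper_force: 0.0
```

```bash
cat >> go.py <<'E'
def tip(a,r=.08,gap=0.,beta=40):
    a=np.radians(a);b=np.radians(beta);u=np.array([-np.sin(a),np.cos(a)]);n=np.array([-np.cos(a),-np.sin(a)])
    h=.006+.0145*abs(n[0])+.011/np.cos(b)*abs(n[1])+gap
    F=r*u+h*n
    return W(.02,F[0],F[1]-.02*np.tan(b))
def plan(al,P,R,**k):
    for a in al:
        T=tip(a,**k);print(a,(R.T@(T-P)*100).round(2));P=T
E
python3 - <<'E'
from go import *
s=snap('scene','s2.png');c=cv2.resize(s['pixels'][130:260,160:310],None,fx=4,fy=4,interpolation=cv2.INTER_CUBIC);cv2.imwrite('pics/s2c.png',c)
P,R,s=rep();plan([-20]+list(range(-25,-150,-6)),P,R)
E
```

```text
t 5.0 ee [0.4879 0.0172 0.2271] wheel [ 0.0184 -0.0124  0.0721] F [0.4 0.  0.3] q [  5.  -8. -67. -16. -20.  18.] w -0.0001
-20 [0.31 1.67 0.46]
-25 [0.03 0.67 0.02]
-31 [0.1  0.81 0.08]
-37 [0.17 0.81 0.14]
-43 [0.24 0.81 0.2 ]
-49 [0.32 0.78 0.26]
-55 [0.39 0.75 0.33]
-61 [0.46 0.7  0.39]
-67 [0.53 0.64 0.45]
-73 [0.6  0.56 0.51]
-79 [0.66 0.47 0.56]
-85 [0.7  0.37 0.6 ]
-91 [0.7  0.26 0.6 ]
-97 [0.54 0.18 0.46]
-103 [0.57 0.11 0.48]
-109 [0.59 0.04 0.5 ]
-115 [ 0.61 -0.04  0.52]
-121 [ 0.62 -0.13  0.53]
-127 [ 0.62 -0.22  0.53]
-133 [ 0.61 -0.31  0.52]
-139 [ 0.59 -0.41  0.51]
-145 [ 0.57 -0.51  0.49]
```

View pics/s2c.png

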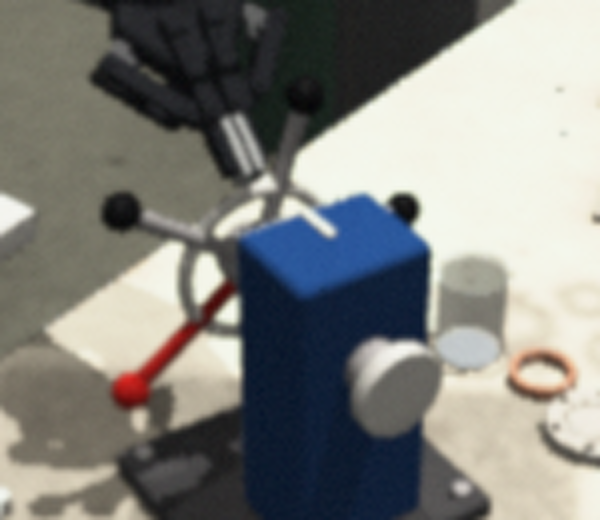

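The finger sits between the top spoke and the right spoke, with the tip at about (245,170) in the crop and the top spoke just to its right. Joint 3 is close to its limit, so I'll use two shorter, gentle strokes.

Request:
jog_arm(motion=[{"translation":[0.15,0.6,0.23],"delta_rot":[0,0,0],"claw":0},{"translation":[0.15,0.6,0.23],"delta_rot":[0,0,0],"claw":0},{"translation":[0,0.45,0],"delta_rot":[0,0,0],"claw":0},{"translation":[0,0.35,0],"delta_rot":[0,0,0],"claw":0},{"translation":[0.03,0.35,0.02],"delta_rot":[0,0,0],"claw":0},{"translation":[0.05,0.4,0.04],"delta_rot":[0,0,0],"claw":0},{"translation":[0.05,0.4,0.04],"delta_rot":[0,0,0],"claw":0},{"translation":[0.08,0.4,0.07],"delta_rot":[0,0,0],"claw":0},{"translation":[0.09,0.4,0.07],"delta_rot":[0,0,0],"claw":0}])

```text
time_s: 5.75
ee_pos: [0.5051, 0.054, 0.2205]
ee_rot: [[-0.603, 0.355, 0.715], [0.229, 0.935, -0.272], [-0.764, -0.0, -0.645]]
wrist_force: [-0.6, -2.5, -0.2]
gripper_width: 0.0002
gripper_force: 1.3
```

```bash
cat > th.py <<'E'
from go import *
from scipy.optimize import minimize_scalar
def theta(g,s=None,verbose=0):
    """wheel angle (deg) near guess g, from the red knob in scene and top pictures"""
    out=[]
    for n in ('scene','top'):
        s=robot.snapshot(n);I=s['pixels'];hsv=cv2.cvtColor(I,cv2.COLOR_BGR2HSV)
        m=((hsv[...,0]<8)|(hsv[...,0]>172))&(hsv[...,1]>150)&(hsv[...,2]>50)
        # rod+knob: silhouette match with rendered samples
        def mask(a):
            q=p.copy();q[3]=np.radians(a);K=knob(q,0);r=.012;f=par(s)[0][0,0];cam=ray(s,[(0,0)])[0]
            o=np.zeros(m.shape,np.float32);u=proj(s,K)[0];R=f*r/np.linalg.norm(K-cam)
            yy,xx=np.mgrid[:m.shape[0],:m.shape[1]]
            return np.clip(R+.5-np.hypot(xx-u[0],yy-u[1]),0,1)
        gs=np.arange(g-25,g+25,.5);sc=[(2*(mask(a)*m).sum()-mask(a).sum())/mask(a).sum() for a in gs]
        best=np.max(sc);w=np.array(sc)>best-.05;out.append((n,gs[w].mean().round(2),round(float(best),2)))
    print(out)
E
python3 - <<'E'
from th import *
P,R,s=rep();theta(108);plan([-37,-43,-49,-55,-61,-67,-73,-79,-82],P,R)
E
```

```text
t 5.75 ee [0.5051 0.054  0.2205] wheel [0.0216 0.028  0.0655] F [-0.6 -2.5 -0.2] q [ 12.  -3. -64. -16. -24.  23.] w 0.0002
[('scene', np.float64(110.5), 0.67), ('top', np.float64(112.0), 0.49)]
-37 [ 0.31 -0.09  0.04]
-43 [0.24 0.81 0.2 ]
-49 [0.32 0.78 0.26]
-55 [0.39 0.75 0.33]
-61 [0.47 0.7  0.39]
-67 [0.54 0.64 0.45]
-73 [0.6  0.56 0.5 ]
-79 [0.66 0.47 0.55]
-82 [0.35 0.2  0.29]
```

Request:
jog_arm(motion=[{"translation":[0.14,0.36,0.06],"delta_rot":[0,0,0],"claw":0},{"translation":[0.14,0.38,0.1],"delta_rot":[0,0,0],"claw":0},{"translation":[0.17,0.39,0.13],"delta_rot":[0,0,0],"claw":0},{"translation":[0.17,0.39,0.13],"delta_rot":[0,0,0],"claw":0},{"translation":[0.2,0.37,0.16],"delta_rot":[0,0,0],"claw":0},{"translation":[0.2,0.37,0.16],"delta_rot":[0,0,0],"claw":0},{"translation":[0.23,0.35,0.2],"delta_rot":[0,0,0],"claw":0},{"translation":[0.23,0.35,0.2],"delta_rot":[0,0,0],"claw":0},{"translation":[0.27,0.32,0.22],"delta_rot":[0,0,0],"claw":0},{"translation":[0.27,0.32,0.22],"delta_rot":[0,0,0],"claw":0}])

```text
time_s: 6.68
ee_pos: [0.5173, 0.088, 0.1949]
ee_rot: [[-0.602, 0.355, 0.715], [0.229, 0.935, -0.272], [-0.765, 0.0, -0.644]]
wrist_force: [0.3, -5.4, 0.8]
gripper_width: -0.0001
gripper_force: 2.2
```

Run:
```python
from th import *
P,R,s=rep();theta(85);plan([-73,-79,-82,-85],P,R)
```

```text
t 6.68 ee [0.5173 0.088  0.1949] wheel [0.0212 0.0642 0.0399] F [ 0.3 -5.4  0.8] q [ 17.   4. -63. -20. -28.  27.] w -0.0001
[('scene', np.float64(80.5), 0.62), ('top', np.float64(95.0), 0.58)]
-73 [0.87 0.53 0.57]
-79 [0.66 0.47 0.55]
-82 [0.35 0.2  0.29]
-85 [0.36 0.17 0.3 ]
```

Request:
jog_arm(motion=[{"translation":[0.29,0.27,0.2],"delta_rot":[0,0,0],"claw":0},{"translation":[0.29,0.26,0.2],"delta_rot":[0,0,0],"claw":0},{"translation":[0.3,0.24,0.22],"delta_rot":[0,0,0],"claw":0},{"translation":[0.33,0.23,0.27],"delta_rot":[0,0,0],"claw":0},{"translation":[0.33,0.2,0.28],"delta_rot":[0,0,0],"claw":0},{"translation":[0.35,0.18,0.3],"delta_rot":[0,0,0],"claw":0},{"translation":[0.35,0.17,0.3],"delta_rot":[0,0,0],"claw":0},{"translation":[0.35,0.13,0.3],"delta_rot":[0,0,0],"claw":0},{"translation":[0.3,0.1,0.25],"delta_rot":[0,0,0],"claw":0}])

```text
time_s: 7.53
ee_pos: [0.5229, 0.105, 0.1579]
ee_rot: [[-0.602, 0.355, 0.715], [0.229, 0.935, -0.271], [-0.765, 0.001, -0.644]]
wrist_force: [2.0, -3.3, 4.2]
gripper_width: 0.0003
gripper_force: 2.1
```

Run:
```python
from th import *
P,R,s=rep();theta(58);plan(list(range(-91,-146,-6)),P,R)
i=robot.snapshot('scene')['pixels'];cv2.imwrite('pics/s3c.png',cv2.resize(i[130:260,160:310],None,fx=4,fy=4,interpolation=cv2.INTER_CUBIC))
```

```text
t 7.53 ee [0.5229 0.105  0.1579] wheel [0.0205 0.082  0.0029] F [ 2.  -3.3  4.2] q [ 20.  11. -64. -27. -30.  29.] w 0.0003
[('scene', np.float64(52.25), 0.61), ('top', np.float64(50.5), 0.57)]
-91 [ 0.07 -0.17 -0.01]
-97 [0.54 0.17 0.46]
-103 [0.57 0.11 0.48]
-109 [0.59 0.04 0.5 ]
-115 [ 0.61 -0.04  0.51]
-121 [ 0.62 -0.13  0.52]
-127 [ 0.62 -0.22  0.52]
-133 [ 0.61 -0.32  0.52]
-139 [ 0.6  -0.41  0.51]
-145 [ 0.57 -0.51  0.48]
```

View pics/s3c.png

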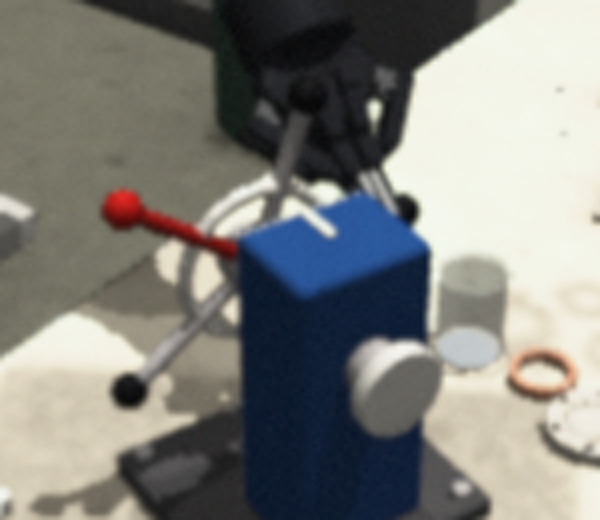

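The red knob is now at (122,209) in the crop, about 52° right of up, and the stand hasn't moved. I'll keep pushing the same spoke down.

Request:
jog_arm(motion=[{"translation":[0.3,0,0.22],"delta_rot":[0,0,0],"claw":0},{"translation":[0.3,0,0.24],"delta_rot":[0,0,0],"claw":0},{"translation":[0.28,0.05,0.24],"delta_rot":[0,0,0],"claw":0},{"translation":[0.28,0.05,0.24],"delta_rot":[0,0,0],"claw":0},{"translation":[0.3,0.02,0.25],"delta_rot":[0,0,0],"claw":0},{"translation":[0.3,0.02,0.25],"delta_rot":[0,0,0],"claw":0},{"translation":[0.3,-0.02,0.25],"delta_rot":[0,0,0],"claw":0},{"translation":[0.3,-0.02,0.25],"delta_rot":[0,0,0],"claw":0}])

```text
time_s: 8.35
ee_pos: [0.5221, 0.1059, 0.1266]
ee_rot: [[-0.604, 0.354, 0.714], [0.229, 0.935, -0.271], [-0.764, -0.0, -0.645]]
wrist_force: [1.4, -1.2, 3.8]
gripper_width: -0.0001
gripper_force: 1.4
```

Run:
```python
from th import *
P,R,s=rep();theta(28);plan(list(range(-115,-146,-6)),P,R)
```

```text
t 8.35 ee [0.5221 0.1059 0.1266] wheel [ 0.0194  0.0826 -0.0284] F [ 1.4 -1.2  3.8] q [ 20.  17. -65. -34. -30.  29.] w -0.0001
[('scene', np.float64(29.75), 0.66), ('top', np.float64(29.25), 0.65)]
-115 [-0.08  0.05  0.01]
-121 [ 0.62 -0.13  0.52]
-127 [ 0.62 -0.22  0.52]
-133 [ 0.61 -0.31  0.52]
-139 [ 0.6  -0.41  0.51]
-145 [ 0.57 -0.51  0.48]
```

Request:
jog_arm(motion=[{"translation":[0.3,-0.04,0.26],"delta_rot":[0,0,0],"claw":0},{"translation":[0.3,-0.06,0.26],"delta_rot":[0,0,0],"claw":0},{"translation":[0.31,-0.1,0.26],"delta_rot":[0,0,0],"claw":0},{"translation":[0.31,-0.11,0.26],"delta_rot":[0,0,0],"claw":0},{"translation":[0.3,-0.15,0.26],"delta_rot":[0,0,0],"claw":0},{"translation":[0.3,-0.16,0.26],"delta_rot":[0,0,0],"claw":0},{"translation":[0.3,-0.2,0.25],"delta_rot":[0,0,0],"claw":0},{"translation":[0,0,0],"delta_rot":[0,0,0],"claw":0}])

```text
time_s: 9.12
ee_pos: [0.5192, 0.0977, 0.0985]
ee_rot: [[-0.604, 0.355, 0.714], [0.229, 0.935, -0.271], [-0.764, -0.001, -0.646]]
wrist_force: [3.0, -0.5, 1.3]
gripper_width: 0.0001
gripper_force: 1.3
```

Run:
```python
from th import *
P,R,s=rep();theta(8);plan([-136,-138,-140,-142,-144,-146],P,R)
t=robot.snapshot('top');a=robot.snapshot('scene')
b=np.hstack([cv2.resize(a['pixels'][125:225,165:265],None,fx=4,fy=4,interpolation=cv2.INTER_CUBIC),cv2.resize(t['pixels'][180:280,205:305],None,fx=4,fy=4,interpolation=cv2.INTER_CUBIC)])
cv2.imwrite('pics/m4.png',b)
for g in (0,5,10):
    q=p.copy();q[3]=np.radians(g);print(g,(proj(a,knob(q,0))[0]-[165,125])*4,(proj(t,knob(q,0))[0]-[205,180])*4+[400,0])
```

```text
t 9.12 ee [0.5192 0.0977 0.0985] wheel [ 0.0196  0.074  -0.0565] F [ 3.  -0.5  1.3] q [ 19.  22. -68. -42. -29.  28.] w 0.0001
[('scene', np.float64(9.5), 0.91), ('top', np.float64(10.25), 0.59)]
-136 [-0.07  0.06 -0.  ]
-138 [ 0.2  -0.14  0.17]
-140 [ 0.19 -0.15  0.17]
-142 [ 0.19 -0.16  0.16]
-144 [ 0.19 -0.18  0.16]
-146 [ 0.18 -0.19  0.16]
0 [230.78025154 119.91245884] [587.35640612 226.94234759]
5 [216.38521739 125.02561203] [602.43358292 232.18478836]
10 [202.0133817  131.42987109] [617.36892612 237.40608488]
```

View pics/m4.png

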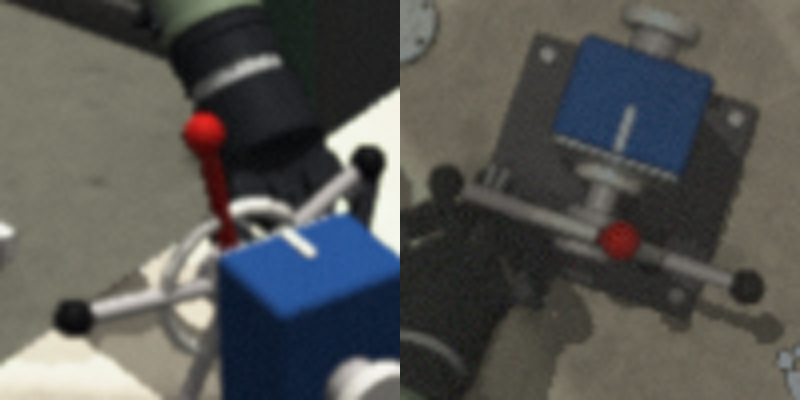

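The red knob is now at (205,131) in the scene half and (621,241) in the top half, about 9.5° short of straight up. I'll creep on from here.

Request:
jog_arm(motion=[{"translation":[0.17,-0.13,0.15],"delta_rot":[0,0,0],"claw":0},{"translation":[0.19,-0.15,0.17],"delta_rot":[0,0,0],"claw":0},{"translation":[0.19,-0.16,0.16],"delta_rot":[0,0,0],"claw":0},{"translation":[0.1,-0.09,0.08],"delta_rot":[0,0,0],"claw":0},{"translation":[0,0,0],"delta_rot":[0,0,0],"claw":0},{"translation":[0,0,0],"delta_rot":[0,0,0],"claw":0}])

```text
time_s: 9.82
ee_pos: [0.5178, 0.0929, 0.0907]
ee_rot: [[-0.603, 0.355, 0.714], [0.229, 0.935, -0.272], [-0.764, -0.0, -0.645]]
wrist_force: [1.3, -0.5, 2.9]
gripper_width: -0.0
gripper_force: 1.1
```

```bash
cat > fine.py <<'E'
from th import *
def red(g):
    """red knob centroid by flood of the knob blob, fitted over both cameras"""
    U=[];
    for n in ('scene','top'):
        s=robot.snapshot(n);I=cv2.GaussianBlur(s['pixels'],(3,3),0).astype(float)
        red=np.clip(I[...,2]-np.maximum(I[...,0],I[...,1])-30,0,None)
        q=p.copy();q[3]=np.radians(g);u=proj(s,knob(q,0))[0]
        yy,xx=np.mgrid[:I.shape[0],:I.shape[1]]
        for _ in range(8):
            w=red*(np.hypot(xx-u[0],yy-u[1])<5.5);u=np.array([(w*xx).sum(),(w*yy).sum()])/w.sum()
        U.append((s,u))
    f=lambda v,L:np.concatenate([proj(s,knob([*p[:3],v[0]],0))[0]-u for s,u in L])
    for L in (U[:1],U[1:],U):
        r=least_squares(f,[np.radians(g)],args=(L,));print(np.degrees(r.x).round(2),r.fun.round(1))
E
python3 - <<'E'
from fine import *
rep();theta(2);red(2)
E
```

```text
t 9.82 ee [0.5178 0.0929 0.0907] wheel [ 0.0199  0.0689 -0.0643] F [ 1.3 -0.5  2.9] q [ 18.  24. -69. -45. -29.  27.] w -0.0
[('scene', np.float64(4.0), 0.98), ('top', np.float64(4.5), 0.43)]
[3.04] [0.4 1.1]
[4.08] [ 0.  -0.1]
[3.57] [ 0.   1.2 -0.3 -0.2]
```

Request:
jog_arm(motion=[{"translation":[0.1,-0.09,0.08],"delta_rot":[0,0,0],"claw":0},{"translation":[0.1,-0.09,0.08],"delta_rot":[0,0,0],"claw":0},{"translation":[0.1,-0.1,0.08],"delta_rot":[0,0,0],"claw":0},{"translation":[0.05,-0.05,0.04],"delta_rot":[0,0,0],"claw":0},{"translation":[0,0,0],"delta_rot":[0,0,0],"claw":0},{"translation":[0,0,0],"delta_rot":[0,0,0],"claw":0}])

```text
time_s: 10.52
ee_pos: [0.5165, 0.09, 0.0863]
ee_rot: [[-0.603, 0.355, 0.714], [0.229, 0.935, -0.271], [-0.764, -0.0, -0.645]]
wrist_force: [2.2, 0.0, 2.6]
gripper_width: 0.0002
gripper_force: 1.2
```

Run:
```python
from fine import *
P,R,s=rep();theta(0);red(0);red(0)
print((R.T@np.c_[xw,yl,zz]).round(2))
```

```text
t 10.52 ee [0.5165 0.09   0.0863] wheel [ 0.0198  0.0657 -0.0687] F [2.2 0.  2.6] q [ 18.  25. -69. -47. -28.  27.] w 0.0002
[('scene', np.float64(0.0), 0.9), ('top', np.float64(0.75), 0.36)]
[-0.49] [0.3 1.1]
[0.42] [ 0.1 -0.2]
[-0.01] [-0.   1.2 -0.3 -0.3]
[-0.5] [0.3 1.1]
[0.41] [ 0.1 -0.1]
[-0.03] [-0.   1.2 -0.3 -0.3]
[[-0.64  0.   -0.76]
 [ 0.01  1.   -0.  ]
 [ 0.76 -0.   -0.64]]
```

Red is now within about 0.3° of up. I'll back the finger off the spoke and withdraw it along its own axis.

Request:
jog_arm(motion=[{"translation":[-0.15,0.2,-0.15],"delta_rot":[0,0,0],"claw":0},{"translation":[-0.15,0.2,-0.15],"delta_rot":[0,0,0],"claw":0},{"translation":[0,0,-0.8],"delta_rot":[0,0,0],"claw":0},{"translation":[0,0,-1],"delta_rot":[0,0,0],"claw":0},{"translation":[0,0,-1],"delta_rot":[0,0,0],"claw":0},{"translation":[0,0,-1],"delta_rot":[0,0,0],"claw":0},{"translation":[0,0,-1],"delta_rot":[0,0,0],"claw":0},{"translation":[0,0,-1],"delta_rot":[0,0,0],"claw":0},{"translation":[0,0,-1],"delta_rot":[0,0,0],"claw":0},{"translation":[0,0,-1],"delta_rot":[0,0,0],"claw":0}])

```text
time_s: 11.65
ee_pos: [0.4604, 0.1151, 0.1411]
ee_rot: [[-0.604, 0.354, 0.714], [0.228, 0.935, -0.271], [-0.764, -0.001, -0.646]]
wrist_force: [0.5, -0.3, -0.3]
gripper_width: -0.0001
gripper_force: 0.0
```

Run:
```python
from fine import *
P,R,s=rep();theta(0);red(0);print((R.T@np.array([-.0,0.,.1])*100).round(2),(R.T@xw).round(2))
```

```text
t 11.65 ee [0.4604 0.1151 0.1411] wheel [-0.0416  0.0697 -0.0139] F [ 0.5 -0.3 -0.3] q [ 25.  10. -70. -29. -33.  34.] w -0.0001
[('scene', np.float64(0.0), 0.95), ('top', np.float64(0.75), 0.34)]
[-0.51] [0.4 1.2]
[0.39] [ 0.  -0.1]
[-0.04] [ 0.   1.3 -0.3 -0.2]
[-7.64 -0.01 -6.46] [-0.65  0.01  0.76]
```

Request:
jog_arm(motion=[{"translation":[-1.1,0.4,-1.0],"delta_rot":[0,0,0],"claw":0},{"translation":[-1.1,0.4,-1.0],"delta_rot":[0,0,0],"claw":0},{"translation":[-1.1,0.4,-1.0],"delta_rot":[0,0,0],"claw":0},{"translation":[-1.1,0.4,-1.0],"delta_rot":[0,0,0],"claw":0},{"translation":[-1.1,0.4,-1.0],"delta_rot":[0,0,0],"claw":0},{"translation":[-1.1,0.4,-1.0],"delta_rot":[0,0,0],"claw":0},{"translation":[-1.1,0.4,-1.0],"delta_rot":[0,0,0],"claw":0},{"translation":[-1.1,0.4,-1.0],"delta_rot":[0,0,0],"claw":0},{"translation":[-1.1,0.4,-1.0],"delta_rot":[0,0,0],"claw":0},{"translation":[0,0,0],"delta_rot":[0,0,0],"claw":0}])

```text
time_s: 12.68
ee_pos: [0.4719, 0.1516, 0.2776]
ee_rot: [[-0.599, 0.355, 0.717], [0.231, 0.935, -0.27], [-0.766, 0.004, -0.642]]
wrist_force: [0.1, 0.9, 0.4]
gripper_width: 0.0
gripper_force: 0.0
```

Run:
```python
from fine import *
rep();theta(0);red(0)
t=robot.snapshot('top');a=robot.snapshot('scene')
b=np.hstack([cv2.resize(a['pixels'][125:245,165:265],None,fx=4,fy=4,interpolation=cv2.INTER_CUBIC),cv2.resize(t['pixels'][165:285,205:305],None,fx=4,fy=4,interpolation=cv2.INTER_CUBIC)])
cv2.imwrite('pics/m5.png',b)
```

```text
t 12.68 ee [0.4719 0.1516 0.2776] wheel [-0.0435  0.1079  0.1226] F [0.1 0.9 0.4] q [ 30.  -6. -54.   5. -36.  39.] w 0.0
[('scene', np.float64(0.0), 0.95), ('top', np.float64(0.75), 0.28)]
[-0.46] [0.3 1.1]
[0.38] [ 0.1 -0.1]
[-0.02] [ 0.   1.2 -0.2 -0.3]
```

View pics/m5.png

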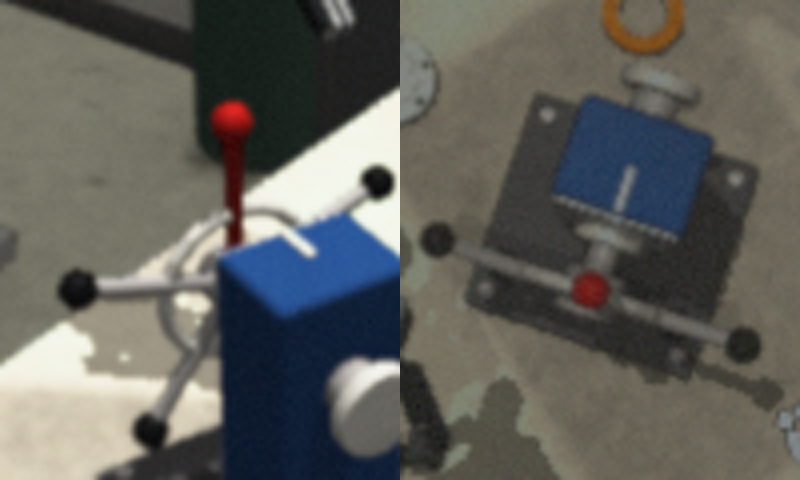

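The red knob is straight up, at (233,121) in the scene half, and it lines up with the white mark, at (591,291) in the top half. The hand is clear and the stand hasn't moved.

```bash
python3 -c "
from workcell import robot
print(robot.hand_in())"
```

```text
the job is handed in; nothing more can be done
None
```

The drive is parked and the job handed in: by the camera fit the red spoke points straight up at the white mark to within about 0.5°, the stand and the things seen round it look unmoved, and the hand is clear (12.7 s of 64 s used).

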